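# Take the dry yellow strap off the drying rack

### The arm

A 7-joint arm with a two-finger parallel gripper is mounted at the origin on a cart in front of the work surface, level with it; the furniture and walls round the work are solid. World frame = base frame: x ahead of the robot, y to its left, z up, the work surface at z = 0. Lengths are in m, angles in rad, forces in N, time in s.
With the tool pointing down it reaches from about 0.35 to 0.9 m from the base axis. Payload 8.1 kg.
Tool frame: the origin (TCP) lies between the finger pads; the fingertips stand 17 mm ahead of it and the grasp point (between the pads) lies 2 mm behind it; z points along the fingers, y is the direction in which the jaws open and shut (so a half turn about z gives the same grasp; the last joint's range is limited). The gripper opens to 92 mm and grips with 3 to 60 N. Pads are 19 mm wide; open, the fingers measure 130 mm over their backs; the gripper's body (75 mm by 190 mm) begins 47 mm behind the grasp point.
Start: joints at [-0.103, 0.434, 0.025, 1.573, -0.012, 1.134, -0.075], TCP at [0.625, -0, 0.244] pointing down, gripper open.
Joint ranges: [-2.62, 2.62], [-0.44, 2.09], [-1.27, 1.32], [0.08, 2.57], [-1.32, 4.46], [0.12, 2], [-2.74, 2.74]. Speed limits (rad/s): [2.22, 2.22, 3.01, 3.01, 3.14, 3.14, 3.14].

### API

Orientations are given as a rotation vector (axis times angle).
In Python, from cell import arm gives the robot as it stands. The module is installed in compiled form; this text tells all that it offers.
- The arm moves only by the shell command python3 -m crank 'ROWS' [FORCE]. ROWS is JSON, a list of rows, each a list of 5 numbers: the opening, from 0 (shut) to 1 (fully open), then the shift along the world's x, y, z normalised to -1 to 1, where 1 is 40 cm, then the turn about the world's z normalised to -1 to 1, where 1 is 60 degrees. In form: [[fingers, tx, ty, tz, twist], ...]. A call has exactly 8 rows; each row shifts and turns the commanded pose from where the row before left it; what a row does not reach is not made up. A row lasts 1/12 s, in which the tool goes at most 41.7 mm and 7.16 degrees, less where a joint would pass 70% of its speed; a pose out of reach is approached as far as the arm can. A call with a number of a shift or a turn outside -1 to 1 is refused whole. A call with a gripper value outside its range is refused whole. The fingers move at their own pace and stop on an object; FORCE is the grip in N (left out, the last holds). Time passes only in rows, so rows that do not move let the fingers close, or fill a call up. It gives the time, the measured TCP pose, the force and the opening at its end, in the units of the state.
- arm.observe(): the state, without advancing time (a new reading comes with each control period).
- arm.get_image(name): name is "scene" or "side" or "wrist"; returns the picture (480x640x3 uint8, red, green, blue); there is no depth.
- arm.get_calibration(name): a dict with "intrinsics" (3x3 intrinsics, pixels), "extrinsics" (4x4, takes a point from camera to world coordinates). Camera axes: x right, y down, z forward; pixel columns grow to the right and rows downward; lengths in m; the calibration is good to about 2 mm. A picture is of the moment at which its call begins: read the wrist's pose just before it. get_calibration takes no time and is no camera call; for the wrist camera it gives the pose at the moment of the call.
- arm.sign_off(): hands the job in, once; it reports no verdict.
The state is a dict: "clock": time; "joints": joint angles; "dq": joint speeds; "joint_efforts": joint torques, N m; "position": TCP position; "ee_rot": TCP orientation; "force": force on the tool from outside, world axes, zero at the start; "ft_torque": the same for the moment, N m; "width": opening from 0.0 (shut) to 1.0 (fully open).
Only numpy, scipy, OpenCV 4.12 (cv2) and the standard library are available. Lean on these libraries where they do the work, as an engineer would, in place of code of your own. Each camera call takes 0.05 s, during which the arm holds its last target.

### The job

The primer on the yellow strap is dry. Take it off its peg on the drying rack, lifting it so that it clears the peg's upturned tip without forcing as it slides off towards the front, and lower it into the white carton beside the rack, the one on the robot's left behind the vice, lower end first and resting on the carton's bottom; do not drop it in from above. Leave the blue and grey straps hanging where they are.

Things in the scene. Friction and masses are not known exactly. Their poses are not given: they have to be found in the camera images.
- yellow_strap: the strap to take: flat steel, primed yellow, 160 x 40 x 6 mm, 0.18 to 0.35 kg, hanging upright on a peg. Origin: its centre; z along its length (hanging end z = +80 mm), y across its 40 mm width, x through its thickness. Its peg passes through an upright slot 20 mm wide, from z = +28 to +68 mm; the slot's upper end rests on the peg. Two 10 mm bolt holes below.
- blue_strap: same strap, primed blue, origin at its centre, hanging on another peg; stays there
- grey_strap: same strap, primed grey, origin at its centre, hanging on another peg; stays there
- rack: fixed grey drying rack, 300 mm wide (y); origin on the table under its crossbar, z up. The 20 mm crossbar's top is at height 175 mm. Three 8 mm steel pegs 95 mm apart (y = -95, 0, 95 mm) stick out to its -x (front), towards the robot, axis at height 165 mm, level to x = -65 mm, then bent up to a red tip. One strap hangs on each at x = -32 to -44 mm; which colour where varies
- middle_tip (a point): centre of the 10 mm red ball on the upturned tip of the rack's middle peg, at x = -77 mm and height 179 mm in the rack's frame (all tips alike). The ball's top is 15 mm above the upper side of the level peg; the slot lets a hanging strap be raised up to 32 mm, so one raised by about 23 mm (16 to 31) slides straight off towards the rack's -x, free after 55 mm
- carton: white open cardboard carton to the left of the rack (the robot's left), behind the 140 mm tall vice; another like it, far off at the right, is not meant. Standing firmly on the table (does not move), 110 mm (x) by 108 mm (y) outside, 100 mm tall, walls and bottom 2 mm thick, open at the top. Origin: centre of its underside, z up.
- yellow_foot (a point): middle of the yellow strap's lower end
Things that resemble listed ones, but are neither listed nor needed, are in the scene too. What is shaped like the yellow_strap but green or pink is not meant.

How it is judged:
By the outcome, as a careful person would: the job done as asked, in the order asked, and still so for the second after the job is handed in, with the robot touching nothing.
It also fails if it takes over 42 s, if anything falls off the work surface, if the arm or the gripper's body presses on something with over 40 N, if the wrist force passes 120 N, or if a joint passes its speed limit or range.

## Working session

There is one attempt and no reset: what is moved stays moved. The work goes in short steps, Python scripts to look and compute and a shell command to move; the robot and the scene stay as the last step left them, time stands still between calls to the robot, and variables do not carry over. Pictures are saved under pics/ and viewed, and the job is handed in when it is done.

```bash
mkdir -p pics
python3 - <<'E'
from cell import arm
import cv2,numpy as np
print(arm.observe())
for n in ["scene","side","wrist"]:
    c=arm.get_calibration(n); print(n,np.round(c["intrinsics"],1).tolist(),np.round(c["extrinsics"],4).tolist())
    cv2.imwrite(f"pics/{n}0.png",arm.get_image(n)[:,:,::-1])
E
```

```text
{'clock': 0.0, 'joints': array([-0.10258851,  0.43523644,  0.02499109,  1.57412155, -0.01157865,
        1.13401043, -0.0751009 ]), 'dq': array([ 1.44681207e-03,  1.87088100e-05, -7.38751938e-04, -3.55862353e-04,
        1.06409401e-03, -1.51469613e-04,  1.18962039e-03]), 'joint_efforts': array([ 3.89017032e-04, -6.67853522e+01,  9.84863900e-01, -3.14464223e+01,
       -6.05165795e-02,  4.27553023e-02,  1.12382318e-04]), 'position': array([ 6.24497238e-01, -8.10048908e-05,  2.42927366e-01]), 'ee_rot': array([-2.22081712e+00, -2.22061759e+00,  1.99458210e-03]), 'force': array([-0.36841117,  0.13530495,  0.65441551]), 'ft_torque': array([0.00628816, 0.00424104, 0.07435101]), 'width': 0.9963118839383488}
scene [[445.3, 0.0, 323.8], [0.0, 445.3, 238.0], [0.0, 0.0, 1.0]] [[0.4616, -0.4969, 0.7349, 0.0194], [-0.8871, -0.2553, 0.3846, -0.362], [-0.0035, -0.8294, -0.5586, 0.5947], [0.0, 0.0, 0.0, 1.0]]
side [[509.0, 0.0, 326.1], [0.0, 509.0, 244.9], [0.0, 0.0, 1.0]] [[0.8164, -0.2171, 0.5352, 0.1665], [-0.577, -0.345, 0.7403, -0.7553], [0.0239, -0.9132, -0.4069, 0.5029], [0.0, 0.0, 0.0, 1.0]]
wrist [[387.2, 0.0, 326.0], [0.0, 387.2, 233.6], [0.0, 0.0, 1.0]] [[1.0, 0.0006, -0.0012, 0.6253], [0.0003, -0.9696, -0.2448, 0.065], [-0.0013, 0.2448, -0.9696, 0.3847], [0.0, 0.0, 0.0, 1.0]]
```

View pics/scene0.png

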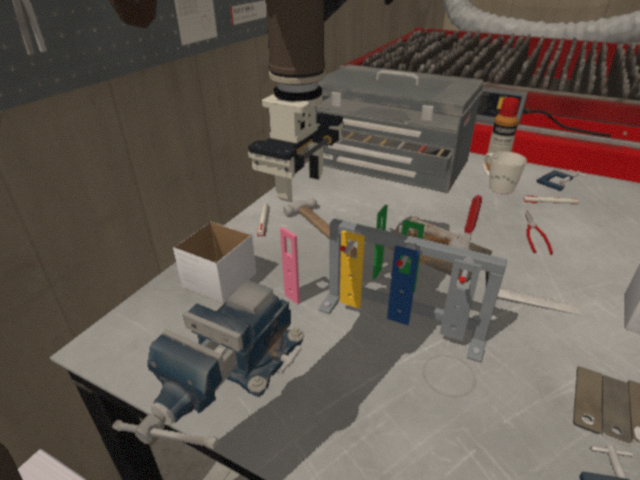

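View pics/side0.png

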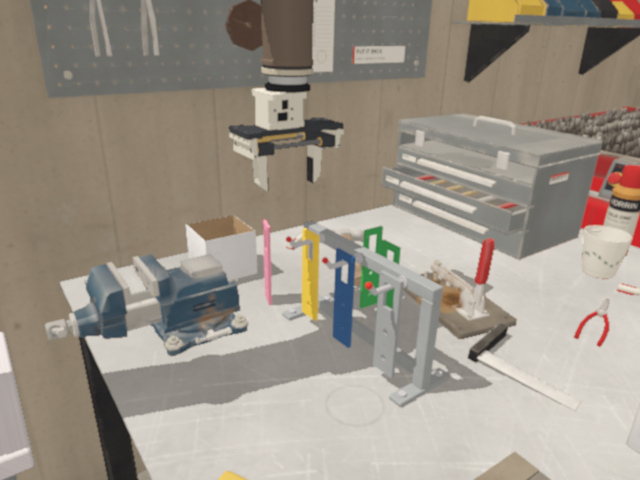

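View pics/wrist0.png

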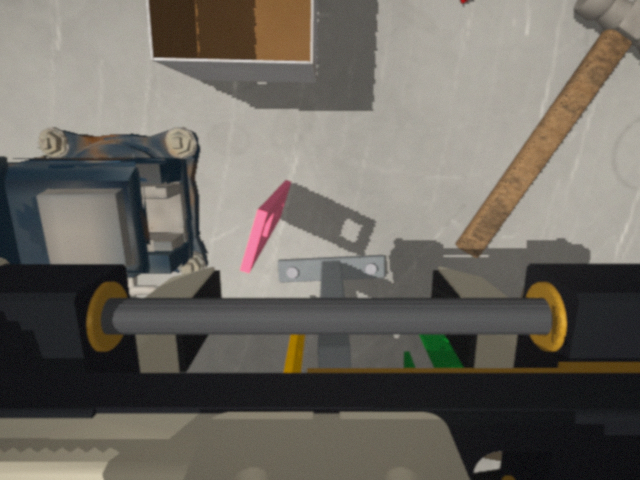

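Yellow candidate is the strap at scene (351,270) and side (311,275), on the rack's leftmost peg. Pink at scene (290,265) and green at (380,240) and (412,230) are not meant. I'll confirm this in enlarged crops and measure.

Run:
```python
import cv2
a=cv2.imread("pics/scene0.png");b=cv2.imread("pics/side0.png")
def crop(im,x,y,w,h,s,n): cv2.imwrite(n,cv2.resize(im[y:y+h,x:x+w],None,fx=s,fy=s,interpolation=cv2.INTER_CUBIC))
crop(a,320,210,200,150,4,"pics/c1.png")
crop(b,270,210,190,150,4,"pics/c2.png")
crop(a,165,210,150,100,5,"pics/c3.png")
crop(b,175,200,150,110,5,"pics/c4.png")
```

```text
(no output)
```

View pics/c1.png

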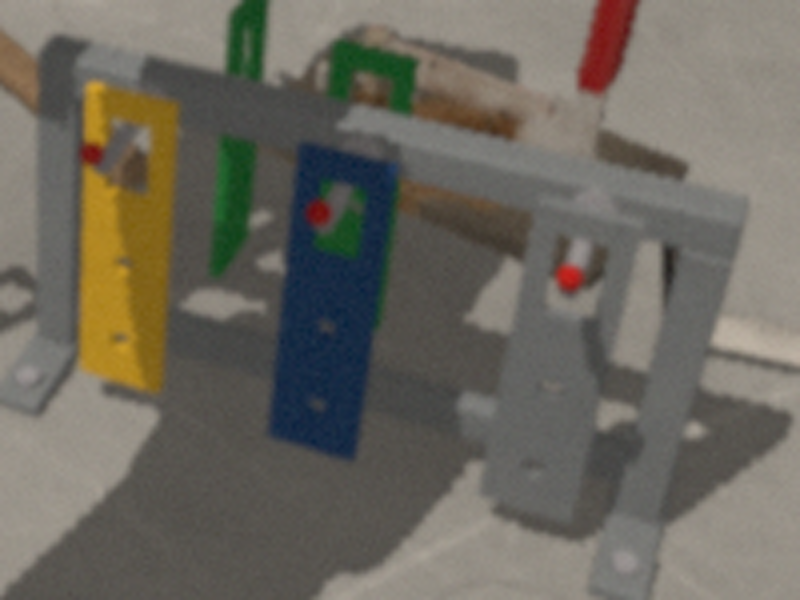

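View pics/c2.png

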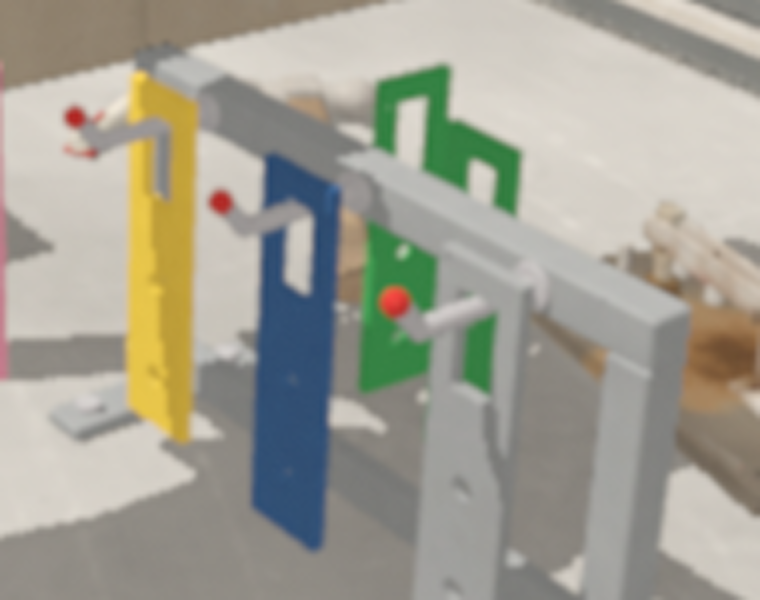

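View pics/c3.png

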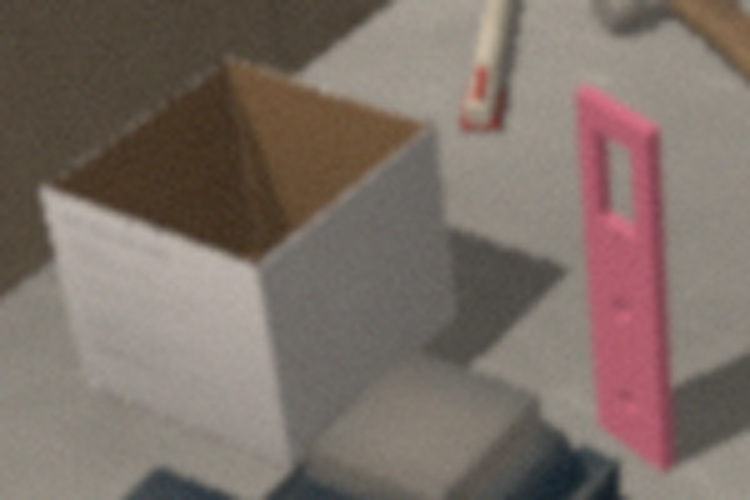

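View pics/c4.png

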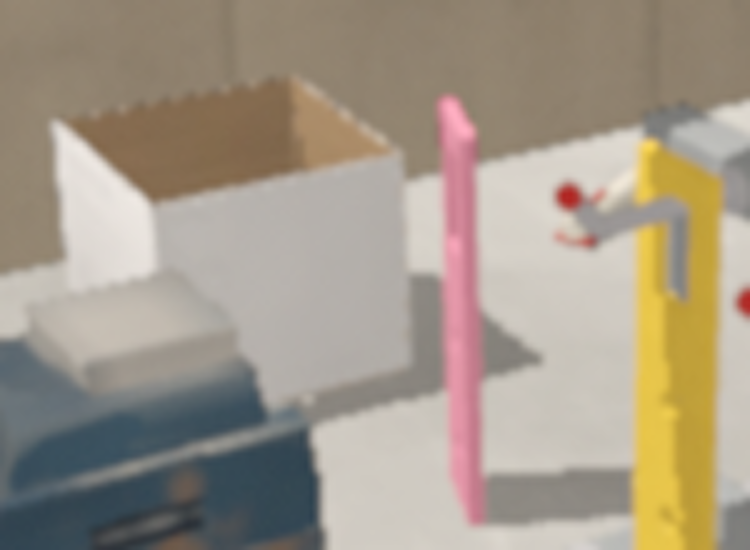

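Confirmed: the yellow strap hangs on the left peg, at scene (351,270). Its tip is at scene (343,248) and side (289,239). The pink one stands freely between the rack and the carton. Next I'll triangulate.

```bash
cat > h.py <<'E'
from cell import arm
import numpy as np
from scipy.optimize import least_squares
C={n:arm.get_calibration(n) for n in ["scene","side"]}
def proj(c,P):
    E=np.linalg.inv(c["extrinsics"]);P=np.atleast_2d(P);q=(E[:3,:3]@P.T).T+E[:3,3]
    q=(c["intrinsics"]@q.T).T; return q[:,:2]/q[:,2:]
def tri(obs):
    f=lambda p:np.concatenate([(proj(c,p)[0]-uv) for c,uv in obs])
    r=least_squares(f,[.6,0,.15]);return r.x,r.fun
E
python3 - <<'E'
from h import *
def cv(l,s,o): return (np.array(l,float)+.5)/s-.5+np.array(o)
sc=cv([(92,154),(319,212),(569,277),(86,82),(178,99),(80,375),(160,392)],4,(320,210))
sd=cv([(75,117),(221,202),(394,301),(136,72),(197,100),(128,408),(188,442)],4,(270,210))
sc2=cv([(42,186),(258,262),(430,125),(230,62)],5,(165,210)); sd2=cv([(52,122),(152,204),(400,150),(292,78)],5,(175,200))
for n,a,b in zip("tipL tipM tipR yTL yTR yBL yBR rimNL rimNR rimFR rimFL".split(),list(sc)+list(sc2),list(sd)+list(sd2)):
    x,f=tri([(C["scene"],a),(C["side"],b)]); print(n,np.round(x,4),np.round(f,1))
def R(t): return np.array([[np.cos(t),-np.sin(t),0],[np.sin(t),np.cos(t),0],[0,0,1]])
def fit(L,a,b,x0):
    g=lambda p:np.concatenate([(proj(C[n],(R(p[2])@L.T).T+[p[0],p[1],0])-o).ravel() for n,o in (("scene",a),("side",b))])
    r=least_squares(g,x0);return r.x,np.round(r.fun,1)
L=np.array([[-.077,.095,.179],[-.077,0,.179],[-.077,-.095,.179],[-.044,.115,.181],[-.044,.075,.181],[-.044,.115,.021],[-.044,.075,.021]])
p,f=fit(L,sc,sd,[.63,-.1,0]);print("rack",p,f)
print("yellow",R(p[2])@[-.038,.095,.101]+[p[0],p[1],0],"tip",R(p[2])@[-.077,.095,.179]+[p[0],p[1],0])
L2=np.array([[-.055,.054,.1],[-.055,-.054,.1],[.055,-.054,.1],[.055,.054,.1]])
print("carton",*fit(L2,sc2,sd2,[.55,.2,0]))
E
```

```text
tipL [ 0.5533 -0.1169  0.18  ] [ 0.  -0.2 -0.1  0.2]
tipM [ 0.5582 -0.2113  0.1798] [ 0. -0. -0.  0.]
tipR [ 0.5616 -0.306   0.1809] [ 0.1 -0.2 -0.1  0.2]
yTL [ 0.598  -0.0927  0.1815] [ 0.  -0.1 -0.   0.1]
yTR [ 0.6008 -0.1339  0.1832] [-0.   0.1  0.  -0.1]
yBL [ 0.5927 -0.0956  0.0206] [ 0.1 -0.4 -0.2  0.3]
yBR [ 0.5989 -0.1341  0.0211] [ 0.1 -0.4 -0.2  0.4]
rimNL [0.506  0.2202 0.1025] [-0.1  0.4  0.2 -0.4]
rimNR [0.5054 0.1147 0.1035] [-0.   0.1  0.1 -0.1]
rimFR [0.612  0.1136 0.1023] [ 0.1 -0.4 -0.2  0.3]
rimFL [0.614  0.2173 0.1007] [ 0. -0. -0.  0.]
rack [ 0.63938223 -0.20939877  0.00311571] [ 1.1 -2.8 -0.1 -1.4 -0.9  0.1  0.2  1.3 -1.1  3.   0.2 -1.5 -0.5  0.9
  3.8 -0.9  1.7 -0.5 -0.2  0.8 -0.9  1.1 -2.6  2.   0.6 -0.5 -1.9  1.2]
yellow [ 0.60108642 -0.11451763  0.101     ] tip [ 0.56208661 -0.11463914  0.179     ]
carton [ 0.56174408  0.16984489 -0.01708934] [-1.   0.4 -0.5  1.2  0.7 -0.5 -0.9 -1.2  0.3 -0.1  0.   1.1  1.2  0.8
  0.4 -0.7]
```

Tips and strap give a rack yaw of about 0.045 rad. The strap centre is near (0.601, -0.1145) and the carton centre near (0.560, 0.167). The jaws currently open along x, so I need about +92.5° of turn.

```bash
python3 -m crank '[[0.75,-0.0075,-0.036,0.01,0.118],[0.75,-0.0075,-0.036,0.01,0.118],[0.75,-0.0075,-0.036,0.01,0.118],[0.75,-0.0075,-0.036,0.01,0.118],[0.75,-0.0075,-0.036,0.01,0.118],[0.75,-0.0075,-0.036,0.01,0.118],[0.75,-0.0075,-0.036,0.01,0.118],[0.75,-0.0075,-0.036,0.01,0.118]]' 20
python3 -m crank '[[0.75,0,0,0,0.118],[0.75,0,0,0,0.118],[0.75,0,0,0,0.118],[0.75,0,0,0,0.118],[0.75,0,0,0,0.118],[0.75,0,0,0,0.008],[0.75,0,0,0,0],[0.75,0,0,0,0]]'
python3 - <<'E'
from h import *
import cv2
o=arm.observe();c=arm.get_calibration("wrist");im=arm.get_image("wrist");cv2.imwrite("pics/w1.png",im[:,:,::-1])
from scipy.spatial.transform import Rotation as R
print(o["position"],R.from_rotvec(o["ee_rot"]).as_matrix().round(3),o["joints"].round(2))
np.savez("w1.npz",**c)
for P in ([.5533,-.1169,.18],[.598,-.0927,.1815],[.6008,-.1339,.1832]): print(proj(c,P))
E
```

```text
clock: 0.82
position: [0.6006, -0.116, 0.2756]
ee_rot: [-0.893, -3.011, 0.0]
force: [0.8, -0.2, 0.2]
width: 0.753
clock: 1.48
position: [0.6009, -0.1153, 0.2756]
ee_rot: [0.062, -3.141, -0.0]
force: [0.3, 0.4, -0.3]
width: 0.745
[ 0.60090766 -0.11529851  0.27556471] [[-0.999 -0.04  -0.   ]
 [-0.04   0.999  0.   ]
 [ 0.     0.    -1.   ]] [ 0.3   0.41 -0.29  1.54  0.12  1.21  1.6 ]
[[327.14683283 165.23618135]]
[[362.63026506 238.74596964]]
[[296.96532313 241.22319736]]
```

View pics/w1.png

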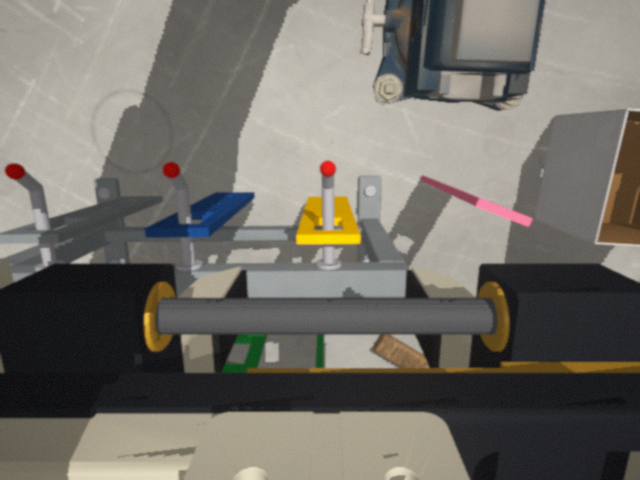

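Run:
```python
import cv2
b=cv2.imread("pics/w1.png")
cv2.imwrite("pics/w1c.png",cv2.resize(b[150:280,260:410],None,fx=5,fy=4.6,interpolation=cv2.INTER_CUBIC)[:600])
```

```text
(no output)
```

View pics/w1c.png

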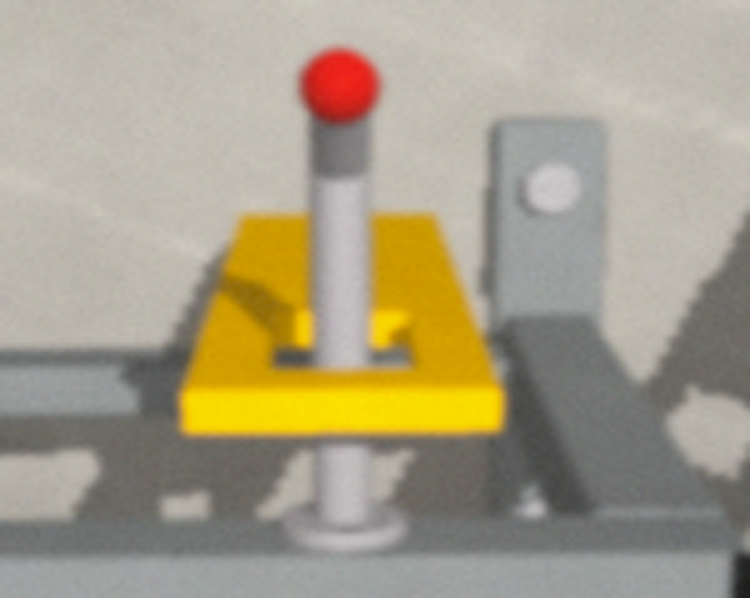

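Run:
```python
import numpy as np
c=np.load("w1.npz");K=c["intrinsics"];E=c["extrinsics"]
def bp(u,v,z):
    d=E[:3,:3]@np.linalg.solve(K,[u,v,1]);return E[:3,3]+d*(z-E[2,3])/d[2]
print("tip",bp(328,168.5,.179));print("front",bp(296.4,234.3,.181),bp(360.6,234.3,.181));print("rear",bp(328.5,244,.181))
print("cart rim", bp(640,109,.1),bp(597,243,.1),bp(641,245,.1), bp(638,110,.1))
```

```text
tip [ 0.55531243 -0.11629463  0.179     ]
front [ 0.59690441 -0.13449941  0.181     ] [ 0.59529002 -0.09410618  0.181     ]
rear [ 0.60243468 -0.11403974  0.181     ]
cart rim [0.50593674 0.12627733 0.1       ] [0.6151912  0.11565484 0.1       ] [0.61544887 0.15349857 0.1       ] [0.50673937 0.12489109 0.1       ]
```

```bash
python3 -m crank '[[0.75,-0.004,0.0025,-0.05,0],[0.75,0,0,-0.05,0],[0.75,0,0,-0.05,0],[0.75,0,0,-0.05,0],[0.75,0,0,-0.045,0],[0.75,0,0,-0.04,0],[0.75,0,0,0,0],[0.75,0,0,0,0]]'
python3 - <<'E'
from h import *
import cv2
for n in ["side","wrist"]:
    cv2.imwrite(f"pics/{n}2.png",arm.get_image(n)[:,:,::-1])
a=cv2.imread("pics/side2.png")[150:330,220:460];b=cv2.imread("pics/wrist2.png")[60:300,200:460]
cv2.imwrite("pics/m2.png",np.hstack([cv2.resize(a,(400,300)),cv2.resize(b,(400,300))]))
E
```

```text
clock: 2.2
position: [0.599, -0.1141, 0.1613]
ee_rot: [0.067, -3.139, -0.0]
force: [-0.3, 0.2, 1.4]
width: 0.751
```

View pics/m2.png

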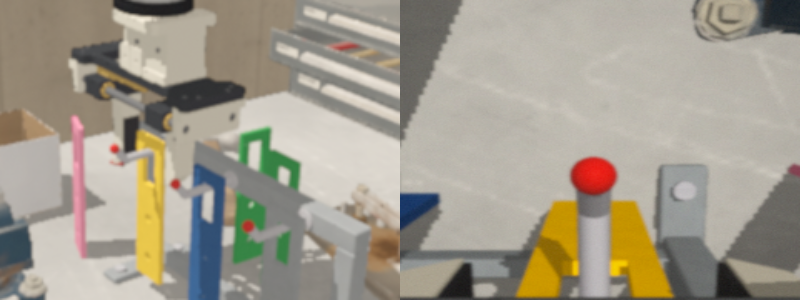

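The jaws straddle the yellow strap's edges (right half: strap at the bottom centre, tip at (593,177)), with the finger pads clear on both sides. Closing.

```bash
python3 -m crank '[[0.3,0,0,0,0],[0.3,0,0,0,0],[0.3,0,0,0,0],[0.3,0,0,0,0],[0.3,0,0,0,0],[0.3,0,0,0,0],[0.3,0,0,0,0],[0.3,0,0,0,0]]' 35
```

```text
clock: 2.97
position: [0.5995, -0.1143, 0.1619]
ee_rot: [-0.069, 3.141, -0.0]
force: [0.4, -0.6, 1.7]
width: 0.433
```

```bash
python3 -m crank '[[0.3,0,0,0.01,0],[0.3,0,0,0.015,0],[0.3,0,0,0.015,0],[0.3,0,0,0.012,0],[0.3,0,0,0.006,0],[0.3,0,0,0,0],[0.3,0,0,0,0],[0.3,0,0,0,0]]'
python3 - <<'E'
from h import *
import cv2
for n in ["side","scene"]:
    cv2.imwrite(f"pics/{n}3.png",arm.get_image(n)[:,:,::-1])
a=cv2.imread("pics/side3.png")[190:340,260:380];b=cv2.imread("pics/scene3.png")[200:320,300:420]
cv2.imwrite("pics/m3.png",np.hstack([cv2.resize(a,(400,500),interpolation=2),cv2.resize(b,(400,500),interpolation=2)]))
E
```

```text
clock: 3.63
position: [0.5992, -0.1143, 0.1847]
ee_rot: [0.069, -3.14, -0.0]
force: [-0.2, -0.1, -2.4]
width: 0.435
```

View pics/m3.png

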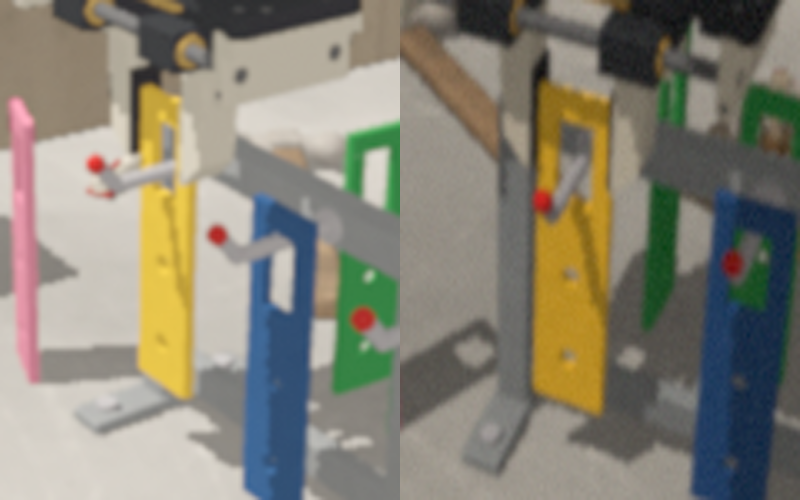

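Raised 23 mm and carrying the weight; the peg now sits low in the slot. Sliding off towards the front.

```bash
python3 -m crank '[[0.3,-0.006,0,0,0],[0.3,-0.01,-0.0005,0,0],[0.3,-0.01,-0.0005,0,0],[0.3,-0.01,-0.0005,0,0],[0.3,-0.01,-0.0005,0,0],[0.3,-0.01,-0.0005,0,0],[0.3,-0.008,0,0,0],[0.3,0,0,0,0]]'
python3 - <<'E'
from h import *
import cv2
for n in ["side","wrist"]:
    cv2.imwrite(f"pics/{n}4.png",arm.get_image(n)[:,:,::-1])
a=cv2.imread("pics/side4.png")[190:340,260:380];b=cv2.imread("pics/wrist4.png")[150:300,250:410]
cv2.imwrite("pics/m4.png",np.hstack([cv2.resize(a,(400,500),interpolation=2),cv2.resize(b,(400,400),interpolation=2).copy().__class__((1,)) if 0 else cv2.resize(b,(400,500),interpolation=2)]))
E
```

```text
clock: 4.4
position: [0.573, -0.1154, 0.185]
ee_rot: [0.069, -3.14, 0.0]
force: [0.1, 0.8, -3.0]
width: 0.434
```

View pics/m4.png

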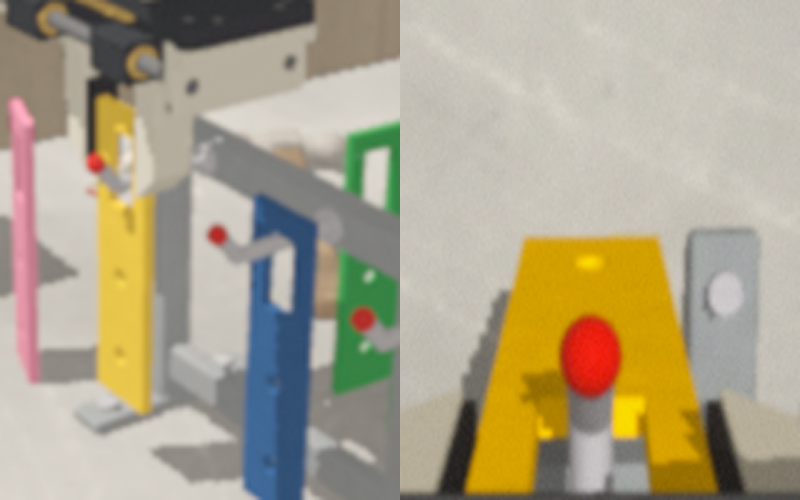

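Peg and tip are centred in the slot with no contact force. Continuing.

```bash
python3 -m crank '[[0.3,-0.012,-0.0005,0,0],[0.3,-0.015,-0.0005,0,0],[0.3,-0.015,-0.0005,0,0],[0.3,-0.015,-0.0005,0,0],[0.3,-0.015,-0.0005,0,0],[0.3,-0.02,-0.001,0,0],[0.3,-0.02,-0.001,0,0],[0.3,0,0,0,0]]'
python3 - <<'E'
from h import *
import cv2
for n in ["side","wrist"]:
    cv2.imwrite(f"pics/{n}5.png",arm.get_image(n)[:,:,::-1])
a=cv2.imread("pics/side5.png")[140:340,220:380];b=cv2.imread("pics/wrist5.png")[100:300,200:460]
cv2.imwrite("pics/m5.png",np.hstack([cv2.resize(a,(400,500),interpolation=2),cv2.resize(b,(400,500),interpolation=2)]))
E
```

```text
clock: 5.17
position: [0.527, -0.1174, 0.1849]
ee_rot: [0.068, -3.139, 0.001]
force: [-0.3, 0.1, -2.8]
width: 0.432
```

View pics/m5.png

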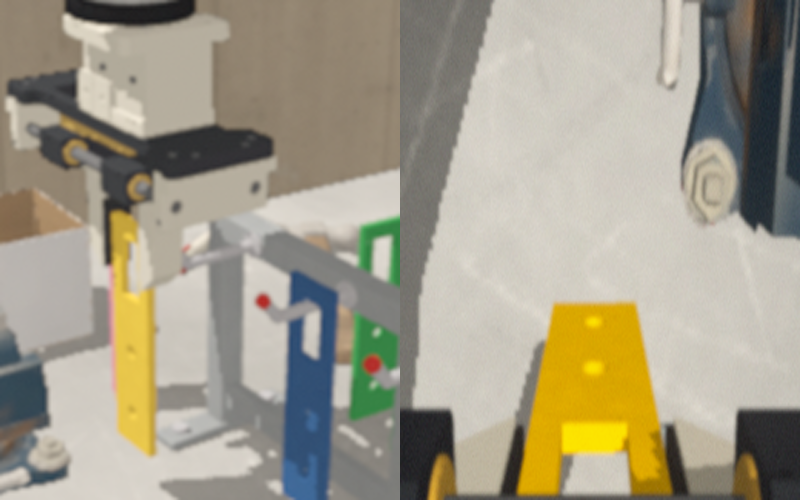

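Free of the peg. Lifting straight up so the lower end clears the vice and pink strap, then across to the left.

```bash
python3 -m crank '[[0.3,0,0,0.03,0],[0.3,0,0,0.05,0],[0.3,0,0,0.06,0],[0.3,0,0,0.06,0],[0.3,0,0,0.06,0],[0.3,0,0,0.06,0],[0.3,0,0,0.05,0],[0.3,0,0,0.03,0]]'
python3 -m crank '[[0.3,0,0.03,0,0],[0.3,0,0.05,0,0],[0.3,0,0.06,0,0],[0.3,0,0.06,0,0],[0.3,0,0.06,0,0],[0.3,0,0.06,0,0],[0.3,0,0.06,0,0],[0.3,0.01,0.06,0,-0.01]]'
python3 -m crank '[[0.3,0.02,0.06,0,-0.01],[0.3,0.025,0.06,0,-0.01],[0.3,0.025,0.06,0,-0.01],[0.3,0.025,0.05,0,-0.01],[0.3,0.025,0.03,0,0],[0.3,0.015,0.015,0,0],[0.3,0,0,0,0],[0.3,0,0,0,0]]'
python3 - <<'E'
from h import *
import cv2
for n in ["side","wrist","scene"]:
    c=arm.get_calibration(n); np.savez(f"{n}6.npz",**c)
    cv2.imwrite(f"pics/{n}6.png",arm.get_image(n)[:,:,::-1])
a=cv2.imread("pics/side6.png")[60:310,120:370];b=cv2.imread("pics/scene6.png")[60:310,120:370]
cv2.imwrite("pics/m6.png",np.hstack([cv2.resize(a,(400,400)),cv2.resize(b,(400,400))]))
E
```

```text
clock: 5.93
position: [0.5301, -0.1169, 0.3476]
ee_rot: [-0.069, 3.137, -0.001]
force: [-0.1, 0.5, -2.4]
width: 0.434
clock: 6.6
position: [0.532, 0.0613, 0.3439]
ee_rot: [0.054, -3.14, -0.0]
force: [0.3, -0.5, -2.2]
width: 0.427
clock: 7.27
position: [0.5867, 0.1689, 0.344]
ee_rot: [-0.013, -3.14, 0.001]
force: [0.2, 0.0, -2.1]
width: 0.432
```

View pics/m6.png

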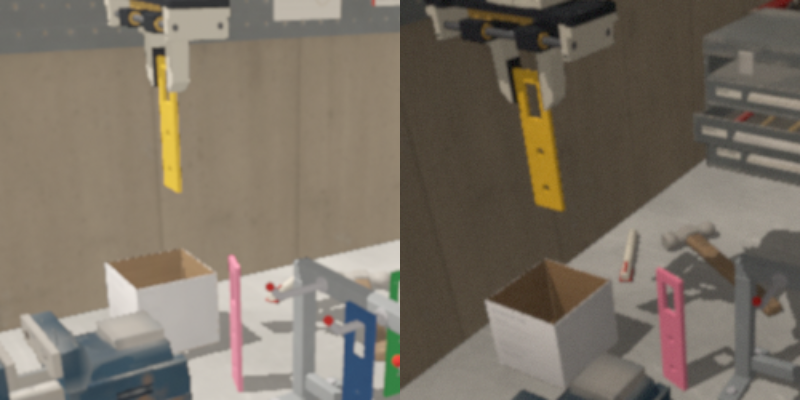

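View pics/wrist6.png

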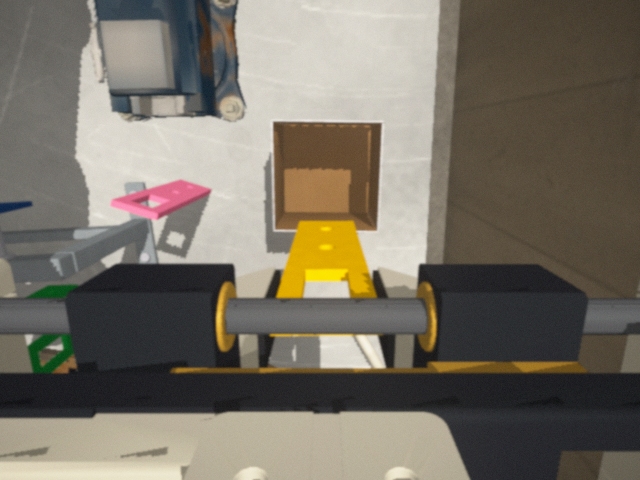

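Run:
```python
from h import *
import cv2
c=dict(np.load("wrist6.npz"));K=c["intrinsics"];E=c["extrinsics"]
def bp(u,v,z):
    d=E[:3,:3]@np.linalg.solve(K,[u,v,1]);return (E[:3,3]+d*(z-E[2,3])/d[2]).round(4)
for p in [(273,121),(382,121),(378,232),(274,230)]: print(bp(*p,.1))
for x in (.5837,.5757): print("foot pred wrist",proj(c,[[x,.149,.205],[x,.189,.205]]).round(1), bp(327,222,.205))
for n in("side","scene"):
    cc=dict(np.load(n+"6.npz"));print(n,proj(cc,[[.5837,.169,.205]]).round(1))
    im=cv2.imread(f"pics/{n}6.png");u,v=proj(cc,[[.5837,.169,.205]])[0].astype(int)
    cv2.imwrite(f"pics/f{n}.png",cv2.resize(im[v-30:v+30,u-30:u+30],(360,360),interpolation=2))
a=cv2.imread("pics/fside.png");b=cv2.imread("pics/fscene.png");cv2.imwrite("pics/f6.png",np.hstack([a,b]))
```

```text
[0.5074 0.1176 0.1   ]
[0.5083 0.222  0.1   ]
[0.6179 0.2208 0.1   ]
[0.6148 0.1141 0.1   ]
foot pred wrist [[300.8 222.1]
 [354.6 221.7]] [0.5838 0.1685 0.205 ]
foot pred wrist [[300.5 211.5]
 [354.7 211.1]] [0.5838 0.1685 0.205 ]
side [[227.2 176.9]]
scene [[212.4 188.6]]
```

View pics/f6.png

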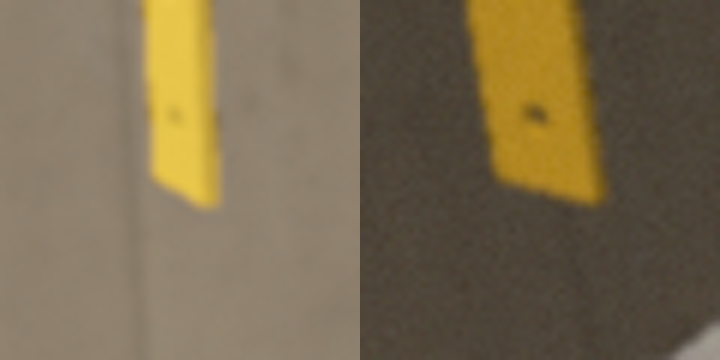

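The strap hangs vertical and its foot is where I predicted. The carton measures x .508–.616, y .116–.221, so the foot at (.587,.169) is inside with margin. Lowering.

```bash
python3 -m crank '[[0.3,0,0,-0.04,0],[0.3,0,0,-0.065,0],[0.3,0,0,-0.07,0],[0.3,0,0,-0.07,0],[0.3,0,0,-0.07,0],[0.3,0,0,-0.07,0],[0.3,0,0,-0.06,0],[0.3,0,0,-0.035,0]]'
python3 -m crank '[[0.3,0,0,-0.002,0],[0.3,0,0,-0.002,0],[0.3,0,0,-0.002,0],[0.3,0,0,-0.002,0],[0.3,0,0,0,0],[0.3,0,0,0,0],[0.3,0,0,0,0],[0.3,0,0,0,0]]'
```

```text
clock: 8.08
position: [0.5857, 0.1671, 0.1504]
ee_rot: [-0.016, -3.139, 0.002]
force: [-0.3, -0.4, -2.4]
width: 0.431
clock: 8.75
position: [0.5871, 0.169, 0.1501]
ee_rot: [0.013, 3.141, 0.0]
force: [-0.4, 0.7, -2.7]
width: 0.434
```

```bash
python3 -m crank '[[0.3,0,0,-0.002,0],[0.3,0,0,-0.002,0],[0.3,0,0,-0.002,0],[0.3,0,0,-0.002,0],[0.3,0,0,-0.002,0],[0.3,0,0,-0.002,0],[0.3,0,0,-0.002,0],[0.3,0,0,0,0]]'
```

```text
clock: 9.42
position: [0.5869, 0.1689, 0.1439]
ee_rot: [-0.013, -3.141, 0.0]
force: [-1.1, 0.0, -1.8]
width: 0.433
```

```bash
python3 -m crank '[[0.3,0,0,-0.002,0],[0.3,0,0,-0.002,0],[0.3,0,0,-0.002,0],[0.3,0,0,0,0],[0.3,0,0,0,0],[0.3,0,0,0,0],[0.3,0,0,0,0],[0.3,0,0,0,0]]'
```

```text
clock: 10.08
position: [0.5876, 0.1691, 0.143]
ee_rot: [0.014, 3.14, 0.0]
force: [-1.6, -0.3, 7.8]
width: 0.431
```

The foot is on the bottom (force rose about 10 N). I'll loosen the grip and ease the top towards the far wall, so the strap leans there and doesn't topple on release.

```bash
python3 -m crank '[[0.3,0,0,0.001,0],[0.3,0,0,0,0],[0.3,0.01,0,0,0],[0.3,0.01,0,-0.0005,0],[0.3,0.01,0,-0.0005,0],[0.3,0.01,0,-0.001,0],[0.3,0.01,0,-0.001,0],[0.3,0,0,0,0]]' 6
python3 - <<'E'
from h import *
import cv2
for n in ["side","wrist","scene"]:
    cv2.imwrite(f"pics/{n}7.png",arm.get_image(n)[:,:,::-1])
a=cv2.imread("pics/side7.png")[130:290,150:310];b=cv2.imread("pics/scene7.png")[160:320,150:310]
cv2.imwrite("pics/m7.png",np.hstack([cv2.resize(a,(400,400),interpolation=2),cv2.resize(b,(400,400),interpolation=2)]))
E
```

```text
clock: 10.75
position: [0.608, 0.1689, 0.1407]
ee_rot: [0.014, 3.141, 0.0]
force: [0.6, -0.8, 3.6]
width: 0.435
```

View pics/m7.png

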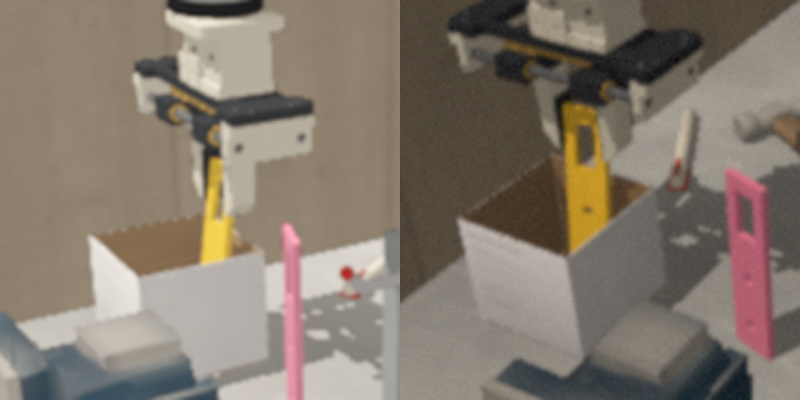

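View pics/wrist7.png

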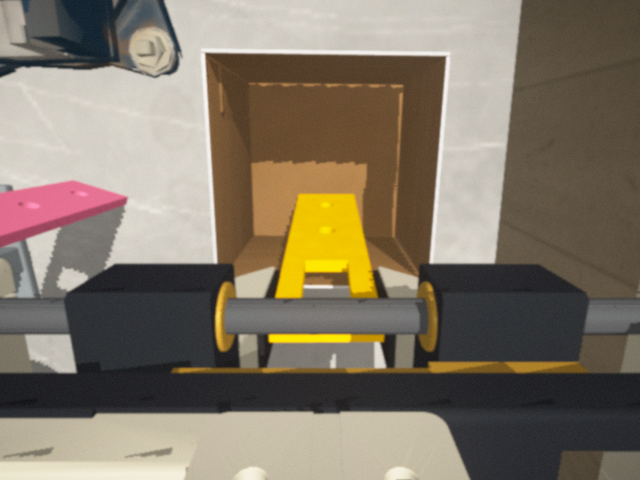

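It is tilting towards the far wall with its foot inside. Moving a little further until it touches the rim.

```bash
python3 -m crank '[[0.3,0.006,0,-0.001,0],[0.3,0.006,0,-0.001,0],[0.3,0.006,0,-0.001,0],[0.3,0.006,0,-0.001,0],[0.3,0.004,0,0,0],[0.3,0,0,0,0],[0.3,0,0,0,0],[0.3,0,0,0,0]]' 6
```

```text
clock: 11.57
position: [0.618, 0.1689, 0.139]
ee_rot: [-0.013, -3.141, 0.0]
force: [0.1, -0.9, -2.2]
width: 0.435
```

```bash
python3 -m crank '[[0.3,0,0,-0.002,0],[0.3,0,0,-0.002,0],[0.3,0,0,-0.002,0],[0.3,0.002,0,0,0],[0.3,0.002,0,0,0],[0.3,0,0,0,0],[0.3,0,0,0,0],[0.3,0,0,0,0]]' 6
python3 - <<'E'
from h import *
import cv2
for n in ["side","wrist","scene"]:
    cv2.imwrite(f"pics/{n}8.png",arm.get_image(n)[:,:,::-1])
a=cv2.imread("pics/side8.png")[130:290,150:310];b=cv2.imread("pics/wrist8.png")[30:350,180:460]
cv2.imwrite("pics/m8.png",np.hstack([cv2.resize(a,(400,400),interpolation=2),cv2.resize(b,(400,400),interpolation=2)]))
E
```

```text
clock: 12.23
position: [0.6207, 0.169, 0.1377]
ee_rot: [0.014, 3.14, 0.001]
force: [1.8, -0.8, 6.4]
width: 0.435
```

View pics/m8.png

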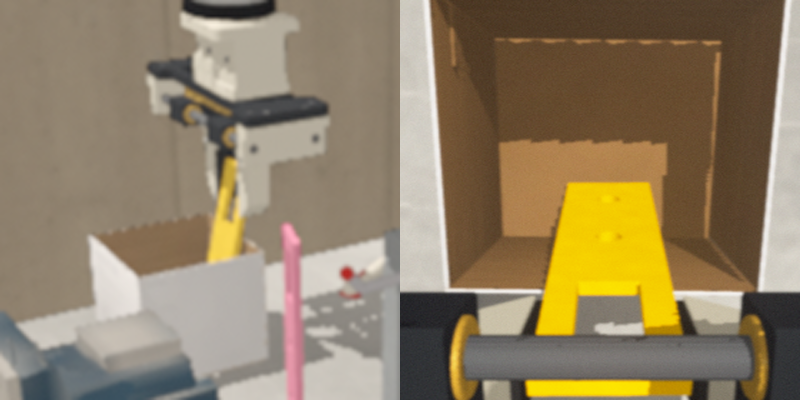

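The strap rests on the bottom and leans towards the far rim (force +6 N). Relaxing the push, opening slowly, then retreating upwards.

```bash
python3 -m crank '[[0.44,0,0,0.001,0],[0.46,0,0,0,0],[0.5,0,0,0,0],[0.55,0,0,0,0],[0.6,0,0,0,0],[0.7,0,0,0,0],[0.75,0,0,0,0],[0.75,0,0,0,0]]' 6
python3 - <<'E'
from h import *
import cv2
for n in ["side","wrist"]:
    cv2.imwrite(f"pics/{n}9.png",arm.get_image(n)[:,:,::-1])
a=cv2.imread("pics/side9.png")[130:290,150:310];b=cv2.imread("pics/wrist9.png")[30:350,180:460]
cv2.imwrite("pics/m9.png",np.hstack([cv2.resize(a,(400,400),interpolation=2),cv2.resize(b,(400,400),interpolation=2)]))
E
```

```text
clock: 13.05
position: [0.6198, 0.169, 0.1373]
ee_rot: [-0.013, -3.141, -0.0]
force: [-0.1, 0.6, 0.2]
width: 0.735
```

View pics/m9.png

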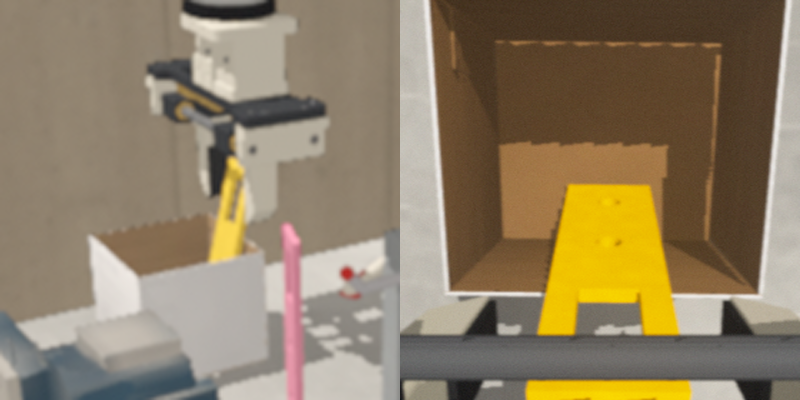

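The strap stays leaning with the jaws open. Retreating straight up.

```bash
python3 -m crank '[[0.75,0,0,0.02,0],[0.75,0,0,0.04,0],[0.75,0,0,0.06,0],[0.75,0,0,0.06,0],[0.75,0,0,0.06,0],[0.75,0,0,0.06,0],[0.75,0,0,0.06,0],[0.75,0,0,0.04,0]]'
python3 -m crank '[[0.75,0,0,0.02,0],[0.75,0,0,0,0],[0.75,0,0,0,0],[0.75,0,0,0,0],[0.75,0,0,0,0],[0.75,0,0,0,0],[0.75,0,0,0,0],[0.75,0,0,0,0]]'
python3 - <<'E'
from h import *
import cv2
for n in ["side","wrist","scene"]:
    cv2.imwrite(f"pics/{n}10.png",arm.get_image(n)[:,:,::-1])
a=cv2.imread("pics/side10.png")[180:380,150:450];b=cv2.imread("pics/scene10.png")[180:380,150:510];w=cv2.imread("pics/wrist10.png")[80:300,180:460]
cv2.imwrite("pics/m10.png",np.vstack([np.hstack([cv2.resize(a,(400,290),interpolation=2),cv2.resize(b,(400,290),interpolation=2)]),np.hstack([cv2.resize(w,(400,300),interpolation=2),np.zeros((300,400,3),np.uint8)])]))
E
```

```text
clock: 13.82
position: [0.6202, 0.1693, 0.3008]
ee_rot: [0.013, 3.139, 0.002]
force: [0.6, 0.4, 0.6]
width: 0.747
clock: 14.48
position: [0.6197, 0.1689, 0.3049]
ee_rot: [-0.013, -3.141, 0.0]
force: [-0.5, -0.3, 0.2]
width: 0.753
```

View pics/m10.png

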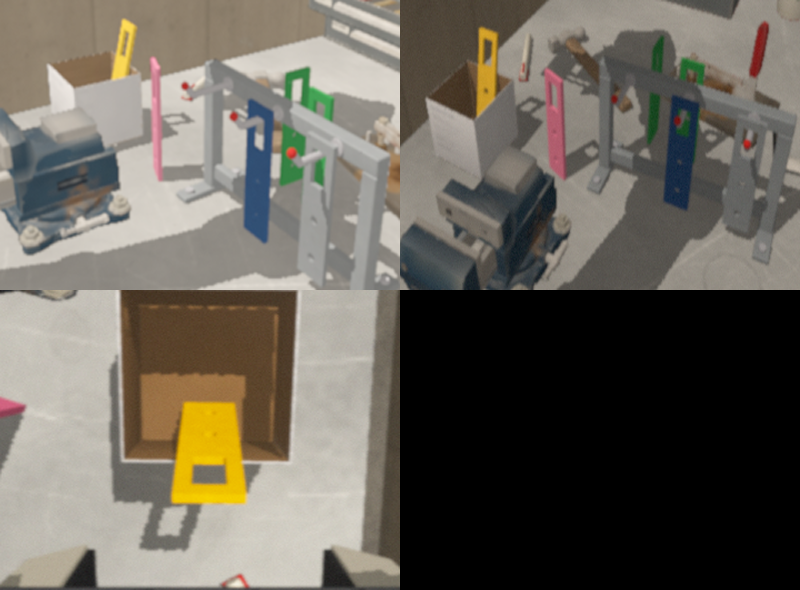

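The yellow strap leans in the carton with its foot down. The blue and grey straps still hang on their pegs, and the gripper is clear.

```bash
python3 -c "
from cell import arm
print(arm.sign_off())"
```

```text
the job is handed in; nothing more can be done
None
```

The yellow strap is off its peg and standing lower end down on the bottom of the white carton. Its upper part leans on the far rim.

- **Taking it off:** I gripped it by its edges, raised it 23 mm and slid it 72 mm to the front. Force readings stayed at about the strap's own weight at each check.
- **Lowering it in:** I lowered it until the force showed the foot on the bottom, then eased the top towards the far wall. During that tilt the force once dropped back to about the strap's weight, suggesting the foot had come slightly off the bottom. I lowered another 1 to 2 mm until contact showed again, then released it.
- **Last checks:** After I opened the jaws and backed off to a TCP height of about 0.30 m, the pictures showed the strap still in place. The blue and grey straps were on their pegs, and the pink one was undisturbed. The tool force was near zero. I handed in at about 14.6 s on the clock.
- **Measurement disagreement:** My first fit of the rack's position disagreed with the pictures by up to 4 pixels. I used the direct triangulation and the wrist camera instead, and those agreed to within about 3 mm.

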